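# Show the carver the broken leaf and its match on the plaster model

### The arm

A 6-joint arm with a two-finger parallel gripper is mounted at the origin on the work surface. World frame = base frame: x ahead of the robot, y to its left, z up, the work surface at z = 0. Lengths are in m, angles in rad, forces in N, time in s.
With the tool pointing down it reaches from about 0.375 to 0.975 m from the base axis. Payload 3.8 kg.
Tool frame: the origin (TCP) lies midway between the tips of the shut fingers; the grasp point (between the pads) lies 19 mm behind it; z points along the fingers, y is the line along which they close (so a half turn about z gives the same grasp; the last joint's range is limited). The gripper opens to 88 mm and grips with 3 to 60 N. Pads are 18 mm wide; open, the fingers measure 123 mm over their backs; the gripper's body (75 mm by 187 mm) begins 45 mm behind the grasp point.
Start: joints at [1.275, 0.264, 1.604, -0, 1.274, -0.037], TCP at [0.173, 0.653, 0.239] pointing down, gripper open.
Joint ranges: [-2.63, 2.63], [-0.94, 2.18], [0.31, 2.57], [-1.31, 4.45], [0, 2.66], [-2.55, 2.55]. Speed limits (rad/s): [2.57, 2.57, 3.14, 3.14, 3.14, 3.14].

### API

Orientations are given as a rotation vector (axis times angle).
In Python, from cell import manip, inverse_kinematics, cams, order gives the robot as it stands. Calls block until the motion is done:
- manip.move_pose(position, orientation): joint-space move of the TCP to a pose.
- manip.move_linear(position, rate=0.15, rot=None): straight line of the TCP; rot=None keeps the orientation; rate is the mean speed in m/s.
- manip.set_joints(angles): joint-space move.
- manip.set_gripper(opening, force=None): finger opening in m; force is the grip in N (None keeps the last); returns when the fingers have stopped.
- manip.dwell(seconds).
- inverse_kinematics(position, orientation): joint angles nearest the present ones, or None.
- manip.state(): the state.
- cams.capture(name): name is "side" or "top"; returns a dict with "image" (480x640x3 uint8, blue, green, red), "z_map" (480x640 float32, m along the optical axis (not along the pixel's ray), 0 where there is no reading), "intrinsics" (3x3 intrinsics, pixels), "position" and "orientation" of the camera in the world. Camera axes: x right, y down, z forward; pixel columns grow to the right and rows downward; lengths in m; the calibration is good to about 2 mm. A picture is of the moment at which its call begins.
A pose or a line that the arm cannot do raises manip.IKError and nothing moves.
- order.close_job(): hands the job in; it is judged then, once.
The state is a dict: "clock": time; "joint_pos": joint angles; "joint_velocities": joint speeds; "tau": joint torques, N m; "tool_pos": TCP position; "tcp_rot": TCP orientation; "contact_force": force on the tool from outside, world axes, zero at the start; "moment": the same for the moment, N m; "gripper_width": finger opening in m; "grasp_force": force on a finger pad.
Only numpy, scipy, OpenCV 4.12 (cv2) and the standard library are available. Lean on these libraries where they do the work, as an engineer would, in place of code of your own. Each camera call takes 0.05 s, during which the arm holds its last target. There are 200 camera calls.

### The job

One of the three grey sandstone palmette blocks on the bench has lost a leaf. Show the carver the repair: hold your fingertips two to three centimetres straight above the break for about three seconds, then do the same above the matching leaf, in the same place in the fan, on the white plaster model. Touch and move nothing, do not point at the two sound blocks, and finish with the hand drawn at least 20 cm away from both places.

Things in the scene. Friction and masses are not known exactly. Their poses are not given: they have to be found in the camera images.
- break (a point): Middle of the break on the damaged grey sandstone block, 39 mm above the bench: a pale flat scar 55 x 22 mm where the +36 degree leaf is gone (from the root side: next to the middle leaf, on its left). Neighbouring leaves 40 mm to either side. Block as the sound ones, border 44 mm, leaves 49 mm high. x axis: along the middle leaf, root to tip; z up.
- model_leaf (a point): Ridge of the matching leaf (+36 degrees; from the root side next to the middle leaf, on its left) on the whole white plaster model, 98 mm above the bench. Model: 140 mm square, same fan, 38 mm thick at the border, loose, 0.9 kg, on a black turntable. Neighbouring leaves 40 mm to either side. x axis: along the middle leaf, root to tip; z up.
- block_sound_a_center (a point): A sound (unbroken) block, not to be pointed at. 140 mm square grey sandstone slab lying flat, border 44 mm high, loose, 1.7 kg. Carved on top: five leaves (up to 49 mm high) fanning from a root with two scrolls at the middle of its -x side, at -72, -36, 0, 36, 72 degrees from its +x, positive to +y. Point: middle of the slab, 48 mm above the bench.
- block_sound_b_center (a point): The other sound block, not to be pointed at; the same as the first. Point: in the middle of the slab, 48 mm above the bench.
- turntable: Black steel bench turntable under the plaster model, 184 mm across and 55 mm high, fixed to the bench and not turning. Origin at the centre of its underside.
- mallet: Round wooden carver's mallet standing on its head, handle up: 100 mm across, 250 mm tall, loose, 0.75 kg. Origin at the centre of its underside.
- chisel_claw: Steel claw chisel lying flat, 225 mm long, 15 mm thick, toothed end to its +x. Origin under its middle.
- chisel_flat: Steel flat chisel lying flat, 225 mm long, 15 mm thick, edge to its +x. Origin under its middle.
- dividers: Steel dividers lying flat and half open, 170 mm long, 12 mm thick, points to its +x. Origin under its middle.
- air_hammer: Green pneumatic hammer with a steel chisel in it, lying on its side, 285 mm long and 46 mm thick, chisel to its +x. Origin under its barrel.
- brush: Wooden dusting brush lying bristles down, 215 mm long, 36 mm high, bristles to its +x. Origin under its middle.
There are look-alikes about, which are no part of the job. Leave any blue or purple look-alike of the part that bears break alone.

How it is judged:
On the way, in this order (a step that is already met when the one before it is completed fails the run):
1. the fingertips dwell just above the break for two seconds (horizontal distance between the grasp point and break below 0.02 m and z of the grasp point in the frame of break between 0.022 and 0.075 m), for 2 s.
2. the fingertips dwell just above the matching leaf of the plaster model for two seconds (horizontal distance between the grasp point and model_leaf below 0.02 m and z of the grasp point in the frame of model_leaf between 0.022 and 0.075 m), for 2 s.
At the end, for the whole second after the job is handed in: After both dwells the hand (its grasp point) is more than 20 cm from the break and from the model's leaf, and no block, model or tool is more than 6 mm from where it began (distance between the grasp point and break above 0.2 m and distance between the grasp point and model_leaf above 0.2 m and distance of each of break, model_leaf, block_sound_a_center, block_sound_b_center, turntable, mallet, chisel_claw, chisel_flat, dividers, air_hammer, brush from where it was at the start of the episode below 0.006 m); the robot touches nothing.
It fails at once if the hand or the arm touches something (contact force between any of the fingers, the arm and anything else above 0.3 N).
It fails at once if a block, the model or a tool is moved, pushed or lifted (distance of any of break, model_leaf, block_sound_a_center, block_sound_b_center, turntable, mallet, chisel_claw, chisel_flat, dividers, air_hammer, brush from where it was at the start of the episode above 0.006 m).
It fails at once if the fingertips point at a sound block (distance between the grasp point and block_sound_a_center below 0.075 m or distance between the grasp point and block_sound_b_center below 0.075 m).
It also fails if it takes over 54 s, if anything falls off the work surface, if the arm or the gripper's body presses on something with over 40 N, if the wrist force passes 120 N, or if a joint passes its speed limit or range.

## Working session

There is one attempt and no reset: what is moved stays moved. The work goes in short steps, each a Python script; the robot and the scene stay as the last script left them, time stands still between calls to the robot, and variables do not carry over. Pictures are saved under pics/ and viewed, at most 10 in all, crops included, and the job is handed in when it is done.

```bash
mkdir -p pics
cat > h.py <<'E'
import numpy as np, cv2, pickle
from scipy.spatial.transform import Rotation as R
def rot(c):
    o=np.array(c["orientation"],float)
    return o if o.shape==(3,3) else (R.from_rotvec(o).as_matrix() if o.size==3 else R.from_quat(o).as_matrix())
def ray(c,u,v):
    d=rot(c)@np.linalg.inv(c["intrinsics"])@np.array([u,v,1.]); return np.array(c["position"]),d
def onplane(c,u,v,z):
    p,d=ray(c,u,v); return p+d*(z-p[2])/d[2]
def cloud(c):
    v,u=np.mgrid[:480,:640]; K=c["intrinsics"]; z=c["z_map"]
    P=np.stack([(u-K[0,2])/K[0,0]*z,(v-K[1,2])/K[1,1]*z,z],-1)
    return P@rot(c).T+np.array(c["position"])
E
python3 - <<'E'
from cell import *
from h import *
for n in("top","side"):
    c=cams.capture(n); pickle.dump(c,open(n+".pkl","wb")); cv2.imwrite(f"pics/{n}1.png",c["image"])
    print(n,c["position"],c["orientation"],c["intrinsics"])
print(manip.state()["clock"],manip.state()["tcp_rot"])
E
```

```text
top [0.30925522 0.01576396 1.84943952] [-2.15585542  2.17817797 -0.11021187] [[623.32623462   0.         312.11664939]
 [  0.         623.32623462 241.63505582]
 [  0.           0.           1.        ]]
side [-0.11038223 -1.11676173  0.96537618] [-2.1227545   0.51698535 -0.29958183] [[480.37418901   0.         319.15319416]
 [  0.         480.37418901 237.7611943 ]
 [  0.           0.           1.        ]]
0.1 [-0.40536092 -3.11499606  0.00320658]
```

View pics/top1.png

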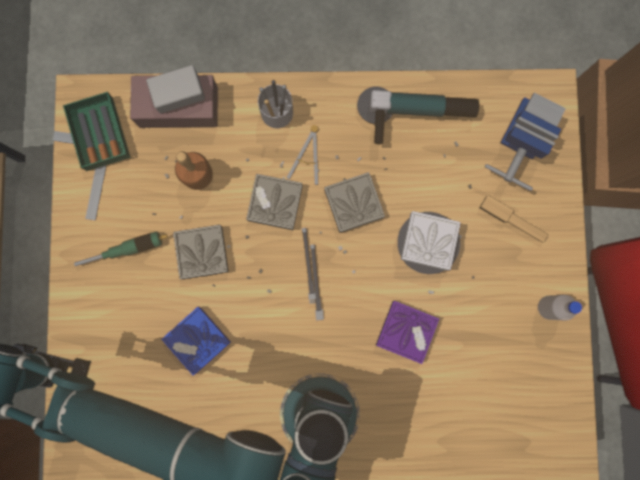

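View pics/side1.png

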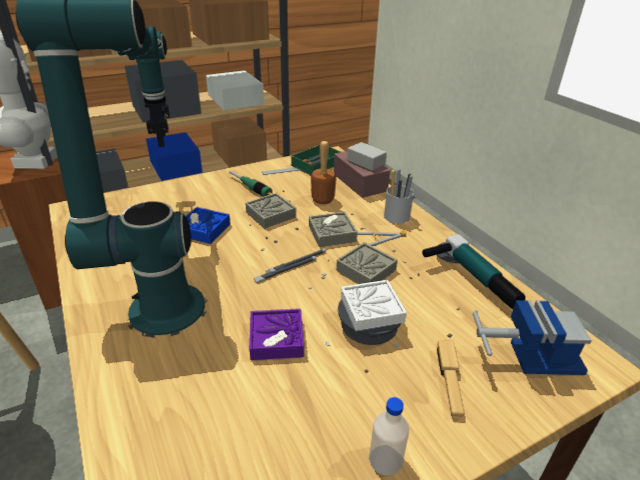

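Top view: the grey blocks are at (277,201), (355,203) and (202,252). Only the first shows a pale scar, at about (263,197). The blue block (197,341) and purple block (408,331) are look-alikes to leave alone. The white model is at (431,240). I'll confirm with an enlarged crop and measure.

Run:
```python
from h import *
c=pickle.load(open("top.pkl","rb")); im=c["image"]
a=cv2.resize(im[165:240,235:315],None,fx=5,fy=5,interpolation=cv2.INTER_CUBIC)
b=cv2.resize(im[200:275,392:472],None,fx=5,fy=5,interpolation=cv2.INTER_CUBIC)
b=np.clip((b.astype(float)-110)*1.75,0,255).astype(np.uint8)
cv2.imwrite("pics/crop.png",np.hstack([a,b]))
P=cloud(c)
hsv=cv2.cvtColor(im,cv2.COLOR_BGR2HSV)
def blob(mask,u,v):
    n,l,s,ce=cv2.connectedComponentsWithStats(mask.astype(np.uint8),connectivity=4)
    return (l==l[v,u])
low=hsv[...,1]<60
scar=blob(low&(hsv[...,2]>165),263,197); print("scar px",scar.sum())
def rect(m,z,name):
    ys,xs=np.nonzero(m); W=np.array([onplane(c,x,y,z)[:2] for x,y in zip(xs,ys)])
    r=cv2.minAreaRect(W.astype(np.float32)); print(name,r,W.mean(0),"depth z med",np.median(P[m][:,2])); return r
rect(scar,.039,"scar")
for nm,(u,v) in dict(broken=(277,190),b2=(355,190),b3=(202,235)).items():
    H=(P[...,2]>.03)&(P[...,2]<.07)
    if H[v,u]: rect(blob(H,u,v),.044,nm)
    else: print(nm,P[v,u])
H=(P[...,2]>.075)&(P[...,2]<.13)
print(P[240,431]); rect(blob(H,431,240),.093,"model")
for (u,v) in [(192,170),(202,252),(355,203)]: print(u,v,P[v,u])
```

```text
scar px 172
scar ((0.6310623288154602, 0.16481229662895203), (0.06521786004304886, 0.02523931860923767), 24.270126342773438) [0.63105412 0.16481824] depth z med 0.038281523634289494
broken ((0.6181841492652893, 0.12846840918064117), (0.1405090093612671, 0.1423407644033432), 77.91143798828125) [0.6183205  0.12844791] depth z med 0.03885720842587703
b2 ((0.6146644353866577, -0.10618476569652557), (0.14097394049167633, 0.14081907272338867), 18.523754119873047) [ 0.61404915 -0.10633187] depth z med 0.03910881172274583
b3 ((0.47284701466560364, 0.3435526192188263), (0.14125609397888184, 0.1431390643119812), 8.431023597717285) [0.47201673 0.34392127] depth z med 0.03917678093462362
[ 0.49355741 -0.3183117   0.09171178]
model ((0.4934343695640564, -0.31753093004226685), (0.14150093495845795, 0.14144645631313324), 76.29102325439453) [ 0.49296055 -0.31776916] depth z med 0.08708025105982509
192 170 [0.69356624 0.35333471 0.13291366]
202 252 [0.4708778  0.34024694 0.0389309 ]
355 203 [ 0.60989799 -0.10804724  0.04403649]
```

View pics/crop.png

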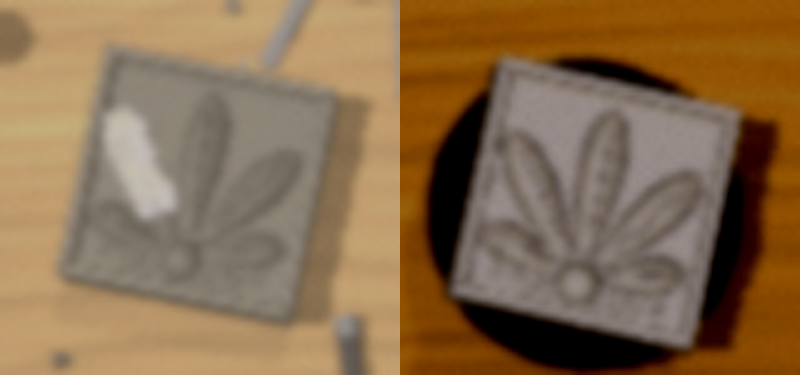

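The crop shows both fans with the root at the bottom. The scar at crop (140,163) is the leaf left of the middle one, and on the model that leaf is at crop (537,178). The damaged block is centred at (0.618, 0.128), yaw −12.1°. The scar lies along +24.3°, which is yaw + 36, so it's the +36° leaf. Its z is 0.038 and block sizes come out at 140 mm, both as given. Next: rise, close the fingers and hover.

```bash
cat >> h.py <<'E'
def down(a): # tool down, closing axis along azimuth a
    b=(a+np.pi/2)/2
    v=np.pi*np.array([np.cos(b),np.sin(b),0]); return v
def rotm(y): return np.array([[np.cos(y),-np.sin(y)],[np.sin(y),np.cos(y)]])
cb,yb=np.array([.6182,.1285]),np.radians(77.91-90)
cm,ym=np.array([.4934,-.3175]),np.radians(76.29-90)
BRK=np.array([.6311,.1648]); MOD=cm+rotm(ym)@rotm(yb).T@(BRK-cb)
E
python3 - <<'E'
from cell import *
from h import *
c=pickle.load(open("top.pkl","rb"))
print("leaf by block frame",MOD,"by ray",onplane(c,419.2,235.4,.098), "frame off",rotm(yb).T@(BRK-cb))
manip.move_linear([.173,.653,.42]); manip.set_gripper(0.0)
for az in (np.arctan2(BRK[1],BRK[0]),np.arctan2(MOD[1],MOD[0])):
    for p in ([*BRK,.42],): print(az,inverse_kinematics(p,down(az)))
manip.move_pose([*BRK,.42],down(np.arctan2(BRK[1],BRK[0])))
manip.move_linear([*BRK,.15])
s=manip.state(); print(s["clock"],s["tool_pos"],s["contact_force"],s["gripper_width"])
cv2.imwrite("pics/hover1.png",cams.capture("side")["image"][60:360,180:580])
E
```

```text
leaf by block frame [ 0.50732107 -0.2815792 ] by ray [ 0.50631968 -0.28417219  0.098     ] frame off [0.00501092 0.03819674]
0.2554274870742667 [ 0.21724339  0.16797075  1.3938537   0.          1.5797682  -0.0381841 ]
-0.50669799867325 [ 2.17243389e-01  1.67970751e-01  1.39385370e+00 -4.44089210e-16
  1.57976820e+00  7.23941388e-01]
7.0917 [0.63180849 0.16497006 0.15113496] [ 0.71586956 -0.28654935  0.01579567] 0.00023031240838153777
```

View pics/hover1.png

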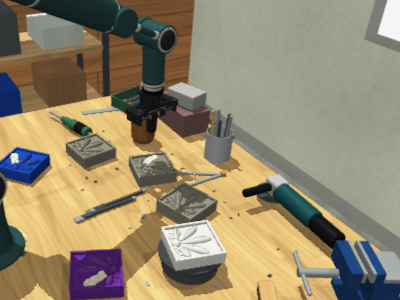

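The hover picture shows the shut fingertips directly above the scar at crop (152,158), with the mallet (143,130) unmoved behind. The two leaf estimates agree within 3 mm. Descending to 25 mm above.

Run:
```python
from cell import *
from h import *
def show():
    s=manip.state(); print(round(s["clock"],2),s["tool_pos"],s["contact_force"])
m=MOD
manip.move_linear([*BRK,.065],rate=.06); manip.dwell(.3); show(); manip.dwell(3); show()
manip.move_linear([*BRK,.38])
manip.move_pose([*m,.38],down(np.arctan2(m[1],m[0]))); manip.move_linear([*m,.20]); show()
cv2.imwrite("pics/hover2.png",cv2.resize(cams.capture("side")["image"][180:380,280:480],None,fx=3,fy=3))
```

```text
9.01 [0.63120908 0.16482992 0.06522686] [ 0.04251523 -0.59400203 -0.1957735 ]
12.01 [0.6311188  0.16478195 0.06497617] [ 0.77452203 -0.67872921 -0.39516799]
17.3 [ 0.50806236 -0.28198427  0.2012343 ] [ 0.86720638 -0.66359996 -0.13351622]
```

View pics/hover2.png

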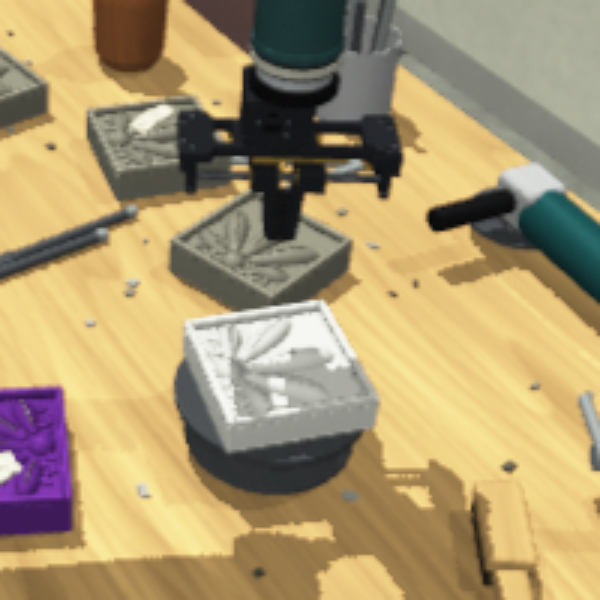

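The picture shows the fingertips at crop (280,237), above the model's +36° leaf at (275,335), with the body clear of everything.

Run:
```python
from cell import *
from h import *
def show():
    s=manip.state(); print(round(s["clock"],2),s["tool_pos"],s["contact_force"])
m=MOD
manip.move_linear([*m,.123],rate=.06); manip.dwell(.3); show(); manip.dwell(3); show()
manip.move_linear([*m,.42]); manip.move_pose([.5,0,.48],down(0)); manip.dwell(.5); show()
print(order.close_job())
```

```text
19.08 [ 0.50742597 -0.28165898  0.12324204] [-0.22321132 -0.25546601  0.88564184]
22.08 [ 0.50732845 -0.28158135  0.12300086] [0.33102277 0.06018374 0.60173331]
25.82 [ 5.00077013e-01 -3.13412676e-04  4.79904797e-01] [ 0.56270252  0.47850176 -0.02055125]
the job is handed in; nothing more can be done
None
```

I held the fingertips about 25 mm above the break and then above the matching model leaf, three seconds each, drew the hand well clear, saw no sign of contact, and handed the job in at about 26 s; the verdict was not shown.

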